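# Load two containers into a spring magazine

### The job

Load the leaning spring magazine of the model railway's container loader: press the blue container down into it until it is held under both orange catches, let go, and then press the red container down on top of it until that one is held under the catches too. Leave the yellow container and everything else where it stands.

Things in the scene. Friction and masses are not known exactly. Their poses are not given: they have to be found in the camera images.
- blue: Blue model shipping container, a box 28 x 140 x 33 mm (x, y, z; long axis y), about 70 g, loose, lying flat on the table. Origin: centre of its underside.
- red: Red model shipping container, same size, mass and origin as the blue one.
- yellow: Yellow model shipping container, same size and origin as the blue one. A bystander: to be left alone.
- mouth (a point): Centre of the magazine's mouth, level with the catches' undersides, about 143 mm above the table. The magazine (green, on a fixed stand) leans 25 degrees towards the robot: z is its axis, up out of the mouth; y is level, along a container's length; x is across, pointing away from the robot and upward. A container home under the catches has its underside at z = -33 mm, the one below it at -66 mm.
- lead_in (a point): Centre of the top of the flared lead-in, 42 mm above the mouth point on the magazine's axis; same axes. Two end channels (inner end faces y = +-72 mm, flanges 16 mm long with inner faces x = +-16 mm) leave a container 2 mm play each way; their top 12 mm flare about 6 mm wider per side. Between the channels (|y| under 60 mm) both long sides are open: fingers can go down beside a container.
- catch_tip (a point): Inner tip of one of the two orange spring catches (this one at +y, 65.5 mm from the mouth point), at its flat underside. Each stands 6 mm out of its end face, with a ramp on top 17 mm high. A container pressed down spreads them; once its top is some 5 to 10 mm below their undersides they snap back over its ends, and the platform's spring holds it up against them when it is let go.
- platform (a joint): Depth of the white sprung platform in the magazine (m): 0 at the top (its top face 8 mm above the mouth point), growing as it sinks along the magazine's axis; stop at 0.094. About 1.8 N to start and 0.6 N more per 10 mm; the catches add some 3 to 8 N while spread. About 0.041 with one container home, 0.074 with two. If one end of a container stays high, press that end.
- tank_wagon: Black tank wagon, 34 x 150 x 55 mm, standing in the yard. Bystander. Origin: centre of its underside.
- glue: White glue bottle with orange cap, 38 mm across, 85 mm tall, upright. Bystander. Origin: centre of its underside.
- screwdriver: Screwdriver, 150 mm long, lying on the table between the robot and the magazine. Bystander.
- throttle: Black hand controller with a grey knob, 60 x 130 x 36 mm, lying flat. Bystander. Origin: centre of its underside.
Things that resemble listed ones, but are neither listed nor needed, are in the scene too. What is shaped like the red but green is not meant.

How it is judged (in metres and radians):
On the way:
1. the blue container is home under the catches and let go, before the red one is in (z of blue in the frame of mouth between -0.04 and -0.0305 m and x of blue in the frame of mouth between -0.006 and 0.006 m and y of blue in the frame of mouth between -0.006 and 0.006 m and angle between the z axis of blue and the z axis of mouth, either way round below 0.1 rad and contact force between blue and the fingers below 0.1 N and linear speed of blue below 0.02 m/s), for 0.2 s.
At the end, for the whole second after the job is handed in: Red under both catches, its underside 30.5 to 40 mm below the mouth point along the magazine axis, blue directly beneath it (63.5 to 73 mm); both within 6 mm of the axis in x and y, square to it within 0.1 rad, released and at rest; platform deeper than 68 mm (z of red in the frame of mouth between -0.04 and -0.0305 m and x of red in the frame of mouth between -0.006 and 0.006 m and y of red in the frame of mouth between -0.006 and 0.006 m and angle between the z axis of each of red, blue and the z axis of mouth, either way round below 0.1 rad and contact force between each of red, blue and the fingers below 0.1 N and linear speed of each of red, blue below 0.02 m/s and z of blue in the frame of mouth between -0.073 and -0.0635 m and x of blue in the frame of mouth between -0.006 and 0.006 m and y of blue in the frame of mouth between -0.006 and 0.006 m and value of joint platform above 0.068 m); the robot touches nothing.
It fails at once if the yellow container was moved more than 20 mm (distance of yellow from where it was at the start of the episode above 0.02 m).
It fails at once if the tank wagon, the glue, the screwdriver or the throttle was moved more than 20 mm (distance of any of tank_wagon, glue, screwdriver, throttle from where it was at the start of the episode above 0.02 m).
It also fails if it takes over 72 s, if anything falls off the work surface, if the arm or the gripper's body presses on something with over 40 N, if the wrist force passes 120 N, or if a joint passes its speed limit or range.

### The arm

A 7-joint arm with a two-finger parallel gripper is mounted at the origin on the work surface. World frame = base frame: x ahead of the robot, y to its left, z up, the work surface at z = 0. Lengths are in m, angles in degrees, forces in N, time in s.
With the tool pointing down it reaches from about 0.425 to 0.875 m from the base axis. Payload 4.7 kg.
Tool frame: the origin (TCP) lies on the mounting face of the last link; the fingertips stand 182 mm ahead of it and the grasp point (between the pads) lies 164 mm ahead of it; z points along the fingers, y is the line along which they close (so a half turn about z gives the same grasp; the last joint's range is limited). The gripper opens to 87 mm and grips with 3 to 60 N. Pads are 19 mm wide; open, the fingers measure 117 mm over their backs; the gripper's body (75 mm by 190 mm) begins 51 mm behind the grasp point.
Start: joints at [72.027, 18.392, -4.016, 83.108, 1.295, 78.541, -3.26], TCP at [0.209, -0.615, 0.405] pointing down, gripper open.
Joint ranges: [-163.93, 163.93], [-17.29, 119.83], [-79.2, 71.16], [3.27, 140.29], [-89.18, 269.18], [5.43, 117.66], [-154.24, 154.24]. Speed limits (degrees/s): [147.25, 147.25, 180, 180, 180, 180, 180].

### API

Orientations are given as [roll, pitch, yaw] about the fixed x, y, z axes, in that order (R = Rz(yaw) Ry(pitch) Rx(roll)).
In Python, from cell import env gives the robot as it stands.
- The arm moves only by the tool servo_tool, never from a script. Its argument "plan" is a list of rows, each an object with "xyz": the shift along the tool's x, y, z in cm, a list of three; "twist": the turn, a rotation vector about the tool's x, y, z in degrees, a list of three; "jaw": the closure, from 0 (fully open) to 1 (shut). In form: [{"xyz": [x, y, z], "twist": [wx, wy, wz], "jaw": jaw}, ...]. A call has 1 to 10 rows; each row is the pose to reach, as a shift and turn from the pose commanded when the call began, along the tool's axes at that moment; what a row does not reach only later rows make up. A row lasts 1/12 s, in which the tool goes at most 41.7 mm and 7.16 degrees, less where a joint would pass 70% of its speed; a pose out of reach is approached as far as the arm can. A call with a gripper value outside its range is refused whole. The fingers move at their own pace and stop on an object; "newtons" is the grip in N (left out, the last holds). Time passes only in rows, so rows that repeat a pose let the fingers close. It gives the time, the measured TCP pose, the force, the opening and the grip force at its end, in the units of the state.
- env.get_obs(): the state, without advancing time (a new reading comes with each control period).
- env.read_camera(name): name is "scene" or "top"; returns a dict with "img" (400x640x3 uint8, red, green, blue), "camera_matrix" (3x3 intrinsics, pixels), "R" (3x3) and "t" (3): a world point X has camera coordinates R X + t. Camera axes: x right, y down, z forward; pixel columns grow to the right and rows downward; lengths in m; the calibration is good to about 2 mm. A picture is of the moment at which its call begins. There is no depth.
- env.sign_off(): hands the job in; it is judged then, once.
The state is a dict: "time_s": time; "qpos": joint angles; "joint_velocities": joint speeds; "effort": joint torques, N m; "tool_pos": TCP position; "tool_rot": TCP orientation; "force": force on the tool from outside, world axes, zero at the start; "wrist_torque": the same for the moment, N m; "grip_width": finger opening in m; "grasp_force": force on a finger pad.
Only numpy, scipy, OpenCV 4.12 (cv2) and the standard library are available. Lean on these libraries where they do the work, as an engineer would, in place of code of your own. Each camera call takes 0.05 s, during which the arm holds its last target. There are 200 camera calls.

## Working session

There is one attempt and no reset: what is moved stays moved. The work goes in short steps, Python scripts to look and compute and a tool call to move; the robot and the scene stay as the last step left them, time stands still between calls to the robot, and variables do not carry over. Pictures are saved under pics/ and viewed, at most 10 in all, crops included, and the job is handed in when it is done.

Besides the shell and the picture viewer there is one more tool, called after "Call:" as name(argument=value, ...), one argument or row to a line, values as JSON. servo_tool: Moves the arm, as the interface text tells. Its arguments: {"type":"object","properties":{"plan":{"type":"array","items":{"type":"object","properties":{"xyz":{"type":"array","items":{"type":"number"}},"twist":{"type":"array","items":{"type":"number"}},"jaw":{"type":"number"}}}},"newtons":{"type":"number"}},"required":["plan"]}

```bash
mkdir -p pics; ls; python3 - <<'E'
from cell import env
import cv2
o=env.get_obs(); print({k:o[k] for k in('time_s','tool_pos','tool_rot','force','grip_width')})
for n in('scene','top'):
    c=env.read_camera(n); cv2.imwrite(f'pics/{n}0.png',c['img'][:,:,::-1]); print(n,c['camera_matrix'],c['R'],c['t'])
E
```

```text
pics
{'time_s': 0.0, 'tool_pos': array([ 0.20918107, -0.61520718,  0.40367184]), 'tool_rot': array([-1.79891638e+02,  6.80805008e-03,  1.87858289e+01]), 'force': array([0.09856448, 0.27516559, 1.12563839]), 'grip_width': 0.08707047382586411}
scene [[409.4047343    0.         320.68982246]
 [  0.         409.4047343  204.90251688]
 [  0.           0.           1.        ]] [[ 0.68935732  0.72424854 -0.01582836]
 [ 0.48781475 -0.48024552 -0.72897257]
 [-0.53555882  0.49480127 -0.68435989]] [-0.37851052 -0.0794122   1.31389754]
top [[366.69989007   0.         324.00144621]
 [  0.         366.69989007 192.09159965]
 [  0.           0.           1.        ]] [[-0.02866332 -0.99932782 -0.02285438]
 [-0.98731181  0.03187632 -0.15556124]
 [ 0.15618519  0.0181055  -0.98756183]] [0.10459726 0.46238764 1.1955289 ]
```

View pics/scene0.png

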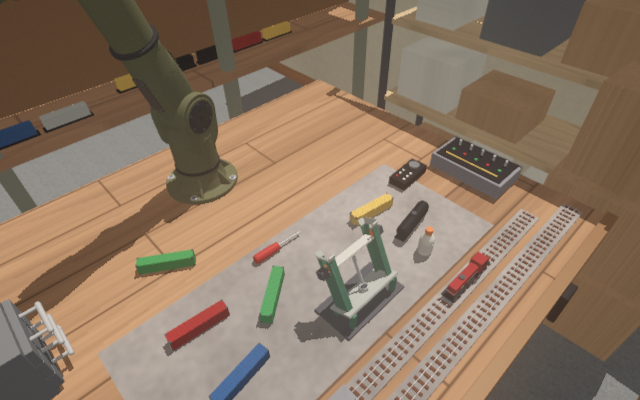

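View pics/top0.png

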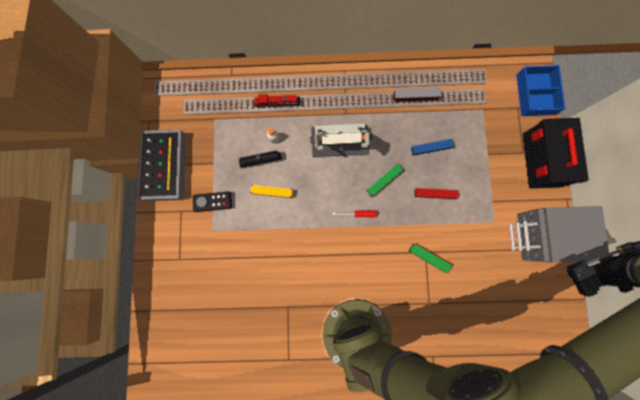

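The scene view shows blue at about (240,373), red at (197,325), yellow at (371,209) and the magazine at (355,270). In the top view, blue is at (433,146), red at (437,193) and the magazine at (341,138).

```bash
cat > h.py <<'E'
import numpy as np, cv2
from cell import env
from scipy.spatial.transform import Rotation as Ro
def cam(n):
    c=env.read_camera(n); c['C']=-c['R'].T@c['t']; return c
def ray(c,uv):
    d=c['R'].T@np.linalg.solve(c['camera_matrix'],[uv[0],uv[1],1]); return d/np.linalg.norm(d)
def plane(c,uv,z):
    d=ray(c,uv); return c['C']+d*(z-c['C'][2])/d[2]
def tri(a,ua,b,ub):
    da,db=ray(a,ua),ray(b,ub)
    s=np.linalg.lstsq(np.c_[da,-db],b['C']-a['C'],rcond=None)[0]
    p,q=a['C']+s[0]*da,b['C']+s[1]*db
    return (p+q)/2,np.linalg.norm(p-q)
def proj(c,X):
    p=c['camera_matrix']@(c['R']@np.asarray(X)+c['t']); return p[:2]/p[2]
def blobs(c,lo,hi,amin=3):
    m=cv2.inRange(cv2.cvtColor(c['img'],cv2.COLOR_RGB2HSV),lo,hi)
    n,l,s,ce=cv2.connectedComponentsWithStats(m)
    return [(s[i],ce[i],l==i) for i in range(1,n) if s[i][4]>=amin]
E
python3 - <<'E'
from h import *
T,S=cam('top'),cam('scene')
print('C',T['C'],S['C'])
for name,lo,hi in(('blue',(105,120,40),(125,255,255)),('red',(172,120,40),(180,255,255)),('red0',(0,150,40),(4,255,255)),('orange',(6,150,120),(16,255,255))):
    for cn,c in(('T',T),('S',S)):
        for s,ce,m in blobs(c,lo,hi,3 if name=='orange' else 150):
            if name=='orange' and not(((cn=='T')and 300<ce[0]<385 and 110<ce[1]<170)or(cn=='S' and 300<ce[0]<410 and 200<ce[1]<330)): continue
            r=cv2.minAreaRect(np.argwhere(m)[:,::-1].astype(np.float32))
            print(name,cn,s,ce.round(1),np.round(r[0],1),np.round(r[1],1),round(r[2],1), plane(c,ce,.03).round(3))
a=cv2.resize(T['img'][105:170,295:395],(800,520),interpolation=cv2.INTER_CUBIC)
cv2.imwrite('pics/tm.png',a[:,:,::-1])
b=cv2.resize(S['img'][215:335,300:420],(600,600),interpolation=cv2.INTER_CUBIC)
cv2.imwrite('pics/sm.png',b[:,:,::-1])
E
```

```text
C [0.27279497 0.06814209 1.25497882] [ 1.00333685 -0.41411983  0.83529826]
blue T [ 517   66   48   49 2031] [540.6  90.2] [540.6  89.9] [49.2 43.6] 83.3 [ 0.802 -0.675  0.03 ]
blue T [412 140  41  14 314] [432.4 146.4] [432.2 146.4] [ 7.9 41. ] 79.1 [ 0.613 -0.285  0.03 ]
blue S [  0 121  37  26 498] [ 15.7 133.1] [ 15.9 133. ] [14.9 37.9] 70.6 [-0.674 -0.356  0.03 ]
blue S [211 357  45  43 537] [230.7 381.6] [233.  379.9] [12.1 56.5] 43.5 [ 0.618 -0.31   0.03 ]
red0 T [254  95  44  11 316] [273.3  99.5] [275.5 100. ] [10. 43.] 90.0 [0.803 0.26  0.03 ]
red0 T [562 128  17  40 324] [571.2 147. ] [569.9 147.3] [38.8 12.3] 82.6 [ 0.594 -0.753  0.03 ]
red0 T [415 188  44  11 359] [436.6 193.1] [436.5 193.1] [43.2  8.6] 3.2 [ 0.451 -0.287  0.03 ]
red0 S [232  32  29  18 312] [246.1  40.2] [246.5  40.4] [11.4 29.7] 72.5 [-0.775  0.739  0.03 ]
red0 S [254 243  26  18 187] [266.2 251.9] [266.5 252. ] [ 7.7 26.9] 58.0 [ 0.403 -0.053  0.03 ]
red0 S [449 262  29  28 219] [463.8 275.7] [463.4 275.8] [ 8.2 33.1] 43.7 [0.796 0.242 0.03 ]
red0 S [166 302  59  42 674] [195.  321.8] [195.8 321.8] [13.3 66.6] 56.3 [ 0.452 -0.291  0.03 ]
orange T [362 135   3   5  13] [363.2 137. ] [363. 137.] [4. 2.] 90.0 [ 0.655 -0.05   0.03 ]
```

View pics/tm.png

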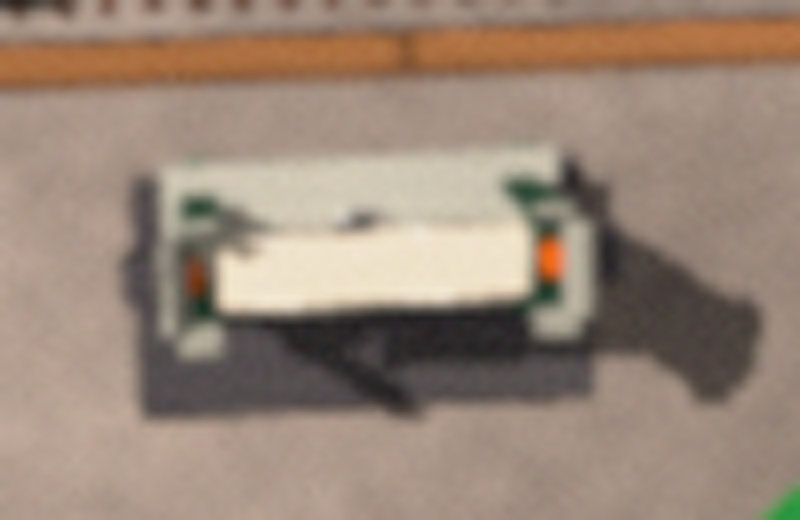

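View pics/sm.png

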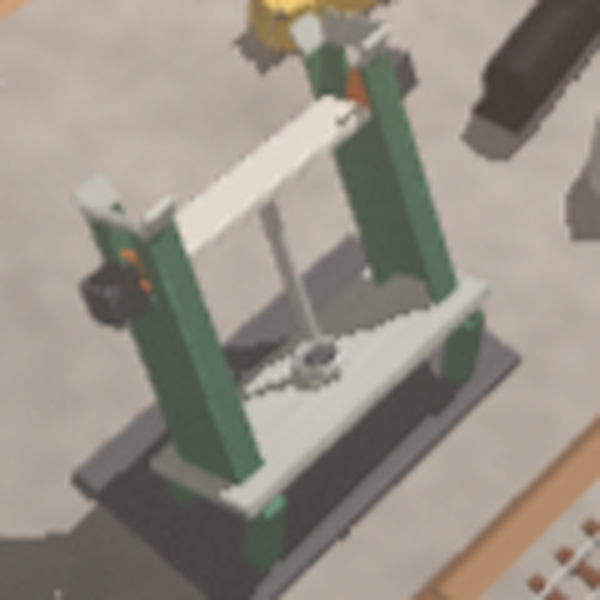

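The top crop shows the cream platform from (218,240) to (535,300) and the orange catches at (195,275) and (550,258). The scene crop shows the +y catch at (358,88).

```bash
python3 - <<'E'
from h import *
T,S=cam('top'),cam('scene')
h=cv2.cvtColor(T['img'],cv2.COLOR_RGB2HSV)
# platform: cream
sub=T['img'][105:170,295:395].astype(int)
for y in (28,34,38): print([tuple(sub[y,x]) for x in (20,23,26,29,35,50,64,66,68,72)])
print('col',[tuple(sub[y,45]) for y in range(20,44,2)])
for nm,(u0,u1,v0,v1),z in(('blue',(400,470,130,165),.033),('red',(405,470,178,208),.033)):
    m=np.zeros(h.shape[:2],np.uint8)
    q=h[v0:v1,u0:u1]
    lo,hi=((100,70,0),(130,255,255)) if nm=='blue' else ((168,110,0),(180,255,255))
    k=cv2.inRange(q,lo,hi)
    if nm=='red': k|=cv2.inRange(q,(0,110,0),(8,255,255))
    m[v0:v1,u0:u1]=k
    # cast pixels to plane z, rect there
    P=np.array([plane(T,(x,y),z)[:2] for y,x in np.argwhere(m)],np.float32)*1000
    r=cv2.minAreaRect(P); print(nm,len(P),np.round(r[0],1),np.round(r[1],1),round(r[2],2))
    print('\n'.join(' '.join(f'{v:3d}' for v in q[y,::5,2])+' | '+' '.join(f'{v:3d}' for v in k[y,::5]) for y in range(0,v1-v0,2)))
# catches
a=(363.2,137); print('catch tri +y',tri(T,(319.4,139.4),S,(371.6,232.6)))
print('mouth-ish plane -y',plane(T,a,.148),'+y',plane(T,(319.4,139.4),.148))
E
```

```text
[(np.int64(156), np.int64(148), np.int64(137)), (np.int64(145), np.int64(147), np.int64(128)), (np.int64(137), np.int64(134), np.int64(120)), (np.int64(104), np.int64(99), np.int64(89)), (np.int64(192), np.int64(183), np.int64(164)), (np.int64(221), np.int64(210), np.int64(186)), (np.int64(226), np.int64(211), np.int64(187)), (np.int64(139), np.int64(138), np.int64(120)), (np.int64(71), np.int64(78), np.int64(65)), (np.int64(174), np.int64(166), np.int64(149))]
[(np.int64(133), np.int64(128), np.int64(115)), (np.int64(108), np.int64(72), np.int64(58)), (np.int64(124), np.int64(111), np.int64(94)), (np.int64(241), np.int64(228), np.int64(206)), (np.int64(238), np.int64(226), np.int64(203)), (np.int64(237), np.int64(225), np.int64(201)), (np.int64(237), np.int64(225), np.int64(198)), (np.int64(156), np.int64(147), np.int64(126)), (np.int64(160), np.int64(79), np.int64(32)), (np.int64(183), np.int64(177), np.int64(158))]
[(np.int64(138), np.int64(133), np.int64(119)), (np.int64(75), np.int64(78), np.int64(69)), (np.int64(76), np.int64(81), np.int64(66)), (np.int64(205), np.int64(186), n
[... 4070 characters left out ...]
40 136 131 123 118 123 125 175 169 |   0   0   0   0   0   0   0   0 255 255 255   0   0
171 169 164 161 169 164 167 161 158 159 160 177 171 |   0   0   0   0   0   0   0   0   0   0   0   0   0
169 163 159 162 161 163 170 158 163 169 165 171 171 |   0   0   0   0   0   0   0   0   0   0   0   0   0
162 161 162 164 162 164 169 159 170 168 169 167 171 |   0   0   0   0   0   0   0   0   0   0   0   0   0
156 159 163 162 161 165 167 162 168 165 174 167 173 |   0   0   0   0   0   0   0   0   0   0   0   0   0
catch tri +y (array([0.61499232, 0.09878904, 0.15089225]), np.float64(0.002168339491298509))
mouth-ish plane -y [ 0.61801364 -0.03894122  0.148     ] +y [0.61514058 0.09804437 0.148     ]
```

```bash
cat > meas.py <<'E'
from h import *
def topface(c,nm,z=.033,off=0):
    h=cv2.cvtColor(c['img'],cv2.COLOR_RGB2HSV)
    if nm=='blue': m=cv2.inRange(h,(100,70,112),(130,255,255)); m[:130]=0;m[:,470:]=0
    else: m=cv2.inRange(h,(168,110,150),(180,255,255))|cv2.inRange(h,(0,110,150),(8,255,255)); m[:,:405]=0;m[:,470:]=0;m[:178]=0;m[210:]=0
    n,l,s,ce=cv2.connectedComponentsWithStats(m); i=1+np.argmax(s[1:,4])
    uv=np.argwhere(l==i)[:,::-1]
    P=np.array([plane(c,p,z)[:2] for p in uv])*1000
    ev=np.linalg.eigh(np.cov(P.T))[1][:,1]; yaw=np.degrees(np.arctan2(ev[1],ev[0]))%180
    sd=np.sqrt(12*np.linalg.eigvalsh(np.cov(P.T)))
    return P.mean(0),yaw,sd,len(P)
E
python3 - <<'E'
from meas import *
T,S=cam('top'),cam('scene')
for nm in('blue','red'): print(nm,topface(T,nm))
m=((T['img'][:,:,0]>218)).astype(np.uint8); k=np.zeros_like(m); k[125:150,315:370]=m[125:150,315:370]
n,l,s,ce=cv2.connectedComponentsWithStats(k); i=1+np.argmax(s[1:,4]); print('plat px',s[i],ce[i])
uv=np.argwhere(l==i)[:,::-1]
# intersect tilted plane through p0 with normal n
n0=np.array([-np.sin(np.radians(25)),0,np.cos(np.radians(25))]); p0=plane(T,ce[i],.1503)
P=[]
for p in uv:
    d=ray(T,p); P.append(T['C']+d*((p0-T['C'])@n0)/(d@n0))
P=np.array(P); ev=np.linalg.eigh(np.cov(P.T))
print('p0',p0,'mean',P.mean(0),'axis',ev[1][:,2],'dims',np.sqrt(12*np.abs(ev[0])))
yaw=np.arctan2(ev[1][1,2],ev[1][0,2]); print('yaw y-axis',np.degrees(yaw))
print('reproj in scene crop px',(proj(S,P.mean(0))-[300,215])*5)
E
```

```text
blue (array([ 614.85448169, -287.10045109]), np.float64(98.9203585746595), array([ 26.28809224, 138.0635708 ]), 306)
red (array([ 452.72366668, -288.00042109]), np.float64(84.70630104685164), array([ 26.96773389, 136.43234491]), 330)
plat px [323 133  38  10 302] [342.11589404 137.68211921]
p0 [0.6174463  0.02696924 0.1503    ] mean [0.61743339 0.02699784 0.15029398] axis [-0.04116768  0.99896782 -0.0191968 ] dims [5.85416669e-10 2.54536580e-02 1.14658620e-01]
yaw y-axis 92.35983593674189
reproj in scene crop px [250.71447631 176.84951662]
```

```bash
cat > go.py <<'E'
from h import *
O=Ro.from_euler
def cur():
    o=env.get_obs(); return np.array(o['tool_pos']),O('xyz',o['tool_rot'],degrees=True)
def delta(p,R):
    c,Rc=cur(); d=Rc.inv().apply(np.asarray(p)-c)*100; w=(Rc.inv()*R).as_rotvec(degrees=True)
    print('xyz cm',d.round(2),'twist',w.round(1)); 
def tabl(xy,yaw,zg):  # grasp point height zg
    delta([xy[0],xy[1],zg+.164],O('xyz',[180,0,yaw],degrees=True))
YAW=92.0; P=np.array([.617,.029,.150])
y=np.array([np.cos(np.radians(YAW)),np.sin(np.radians(YAW)),0]); t=np.radians(25)
x=np.array([y[1]*np.cos(t),-y[0]*np.cos(t),np.sin(t)]); z=np.cross(x,y)
M=P-.008*z; RM=np.c_[x,y,z]
RT=Ro.from_matrix(np.c_[y,x,-z])
def mag(zg,dx=0,dy=0): # grasp point at zg along axis above mouth
    delta(M+RM@np.array([dx,dy,zg+.164]),RT)
def inmouth():  # grasp point in mouth frame mm, tilt error
    c,Rc=cur(); g=c+Rc.apply([0,0,.164]); o=env.get_obs()
    print('t',round(o['time_s'],2),'grasp in mouth mm',(RM.T@(g-M)*1000).round(1),'rot err',(RT.inv()*Rc).as_rotvec(degrees=True).round(2),'F mouth',(RM.T@o['force']).round(1),'w',round(o['grip_width'],4),'gf',round(float(np.max(o['grasp_force'])),1))
E
python3 -c "
from go import *
tabl((.614,-.286),98.9,.12)"
```

```text
xyz cm [ 48.93 -18.15  12.06] twist [ -0.   -0.  -80.1]
```

Call:
servo_tool(
  plan=[
    {"xyz": [48.9,-18.1,12.1],"twist": [0,0,-80.1],"jaw": 0},
    {"xyz": [48.9,-18.1,12.1],"twist": [0,0,-80.1],"jaw": 0},
    {"xyz": [48.9,-18.1,12.1],"twist": [0,0,-80.1],"jaw": 0},
    {"xyz": [48.9,-18.1,12.1],"twist": [0,0,-80.1],"jaw": 0},
    {"xyz": [48.9,-18.1,12.1],"twist": [0,0,-80.1],"jaw": 0},
    {"xyz": [48.9,-18.1,12.1],"twist": [0,0,-80.1],"jaw": 0},
    {"xyz": [48.9,-18.1,12.1],"twist": [0,0,-80.1],"jaw": 0},
    {"xyz": [48.9,-18.1,12.1],"twist": [0,0,-80.1],"jaw": 0},
    {"xyz": [48.9,-18.1,12.1],"twist": [0,0,-80.1],"jaw": 0},
    {"xyz": [48.9,-18.1,12.1],"twist": [0,0,-80.1],"jaw": 0},
  ],
)

```text
time_s: 1.23
tool_pos: [0.5254, -0.3581, 0.3105]
tool_rot: [180.0, 0.0, 90.7]
force: [-0.1, -1.1, -0.6]
grip_width: 0.0873
grasp_force: 0.0
```

```bash
python3 -c "
from go import *
tabl((.614,-.286),98.9,.12)"
```

```text
xyz cm [7.1  8.95 2.65] twist [ 0.   0.  -8.2]
```

Call:
servo_tool(
  plan=[
    {"xyz": [7.1,8.9,2.6],"twist": [0,0,-8.2],"jaw": 0},
    {"xyz": [7.1,8.9,2.6],"twist": [0,0,-8.2],"jaw": 0},
    {"xyz": [7.1,8.9,2.6],"twist": [0,0,-8.2],"jaw": 0},
    {"xyz": [7.1,8.9,2.6],"twist": [0,0,-8.2],"jaw": 0},
    {"xyz": [7.1,8.9,2.6],"twist": [0,0,-8.2],"jaw": 0},
    {"xyz": [7.1,8.9,2.6],"twist": [0,0,-8.2],"jaw": 0},
  ],
)

```text
time_s: 1.73
tool_pos: [0.6124, -0.2885, 0.2843]
tool_rot: [-179.9, 0.0, 98.6]
force: [-0.8, -1.1, 0.6]
grip_width: 0.087
grasp_force: 0.0
```

```bash
python3 -c "
from go import *
tabl((.614,-.286),98.9,.0215)"
```

```text
xyz cm [0.23 0.21 9.88] twist [-0.1  0.  -0.3]
```

Descend and grip.

Call:
servo_tool(
  plan=[
    {"xyz": [0.2,0.2,4],"twist": [0,0,-0.3],"jaw": 0},
    {"xyz": [0.2,0.2,7],"twist": [0,0,-0.3],"jaw": 0},
    {"xyz": [0.2,0.2,9.0],"twist": [0,0,-0.3],"jaw": 0},
    {"xyz": [0.2,0.2,9.8],"twist": [0,0,-0.3],"jaw": 0},
    {"xyz": [0.2,0.2,9.8],"twist": [0,0,-0.3],"jaw": 0},
    {"xyz": [0.2,0.2,9.8],"twist": [0,0,-0.3],"jaw": 0},
  ],
)

```text
time_s: 2.23
tool_pos: [0.6141, -0.2873, 0.1877]
tool_rot: [180.0, 0.1, 98.8]
force: [0.3, -0.0, -0.7]
grip_width: 0.0871
grasp_force: 0.0
```

Call:
servo_tool(
  plan=[
    {"xyz": [0,0,0],"twist": [0,0,0],"jaw": 1},
    {"xyz": [0,0,0],"twist": [0,0,0],"jaw": 1},
    {"xyz": [0,0,0],"twist": [0,0,0],"jaw": 1},
    {"xyz": [0,0,0],"twist": [0,0,0],"jaw": 1},
    {"xyz": [0,0,0],"twist": [0,0,0],"jaw": 1},
    {"xyz": [0,0,0],"twist": [0,0,0],"jaw": 1},
    {"xyz": [0,0,0],"twist": [0,0,0],"jaw": 1},
    {"xyz": [0,0,0],"twist": [0,0,0],"jaw": 1},
  ],
  newtons=45,
)

```text
time_s: 2.9
tool_pos: [0.6145, -0.2855, 0.1865]
tool_rot: [-180.0, 0.0, 98.9]
force: [-0.1, -0.2, 0.3]
grip_width: 0.0415
grasp_force: 0.0
```

```bash
python3 -c "
from go import *
tabl((.614,-.286),98.9,.0215)
print(env.get_obs()['time_s'])"
```

```text
xyz cm [-0.04 -0.05  0.1 ] twist [-0.  0.  0.]
2.9
```

Call:
servo_tool(
  plan=[
    {"xyz": [0,0,0],"twist": [0,0,0],"jaw": 1},
    {"xyz": [0,0,0],"twist": [0,0,0],"jaw": 1},
    {"xyz": [0,0,0],"twist": [0,0,0],"jaw": 1},
    {"xyz": [0,0,0],"twist": [0,0,0],"jaw": 1},
    {"xyz": [0,0,0],"twist": [0,0,0],"jaw": 1},
  ],
)

```text
time_s: 3.32
tool_pos: [0.6144, -0.2855, 0.1865]
tool_rot: [-180.0, 0.0, 98.9]
force: [0.1, 0.6, -0.3]
grip_width: 0.0276
grasp_force: 45.0
```

Call:
servo_tool(
  plan=[
    {"xyz": [0,0,-4],"twist": [0,0,0],"jaw": 1},
    {"xyz": [0,0,-8],"twist": [0,0,0],"jaw": 1},
    {"xyz": [0,0,-12],"twist": [0,0,0],"jaw": 1},
    {"xyz": [0,0,-16],"twist": [0,0,0],"jaw": 1},
    {"xyz": [0,0,-20],"twist": [0,0,0],"jaw": 1},
    {"xyz": [0,0,-20],"twist": [0,0,0],"jaw": 1},
  ],
)

```text
time_s: 3.82
tool_pos: [0.6163, -0.2856, 0.397]
tool_rot: [179.3, 0.5, 98.9]
force: [1.2, -0.8, 0.6]
grip_width: 0.0279
grasp_force: 45.0
```

```bash
python3 -c "
from go import *
mag(.12); inmouth()"
```

```text
xyz cm [32.46 -6.64 -0.68] twist [-24.2  -1.1   6.9]
t 3.82 grasp in mouth mm [  26.5 -315.5   87.2] rot err [24.21  1.07 -6.87] F mouth [ 1.3 -0.8  0.1] w 0.0279 gf 45.0
```

Call:
servo_tool(
  plan=[
    {"xyz": [4,-0.8,-1],"twist": [-6,-0.3,1.7],"jaw": 1},
    {"xyz": [8,-1.6,-2],"twist": [-12,-0.5,3.5],"jaw": 1},
    {"xyz": [12,-2.4,-2],"twist": [-18,-0.8,5],"jaw": 1},
    {"xyz": [16,-3.2,-2],"twist": [-24.2,-1.1,6.9],"jaw": 1},
    {"xyz": [20,-4,-2],"twist": [-24.2,-1.1,6.9],"jaw": 1},
    {"xyz": [24,-5,-2],"twist": [-24.2,-1.1,6.9],"jaw": 1},
    {"xyz": [28,-6,-1],"twist": [-24.2,-1.1,6.9],"jaw": 1},
    {"xyz": [32.5,-6.6,-0.7],"twist": [-24.2,-1.1,6.9],"jaw": 1},
    {"xyz": [32.5,-6.6,-0.7],"twist": [-24.2,-1.1,6.9],"jaw": 1},
    {"xyz": [32.5,-6.6,-0.7],"twist": [-24.2,-1.1,6.9],"jaw": 1},
  ],
)

```text
time_s: 4.65
tool_pos: [0.4979, 0.0289, 0.3934]
tool_rot: [155.8, -0.2, 92.3]
force: [0.2, -1.3, -0.8]
grip_width: 0.0276
grasp_force: 45.0
```

```bash
python3 - <<'E'
from go import *
mag(.12); inmouth()
T,S=cam('top'),cam('scene')
a=cv2.resize(T['img'][85:170,275:400],(500,340),interpolation=cv2.INTER_CUBIC)
b=cv2.resize(S['img'][160:335,270:430],(311,340),interpolation=cv2.INTER_CUBIC)[:,:300]
cv2.imwrite('pics/hold.png',np.hstack([a,b])[:,:,::-1])
# blue top-face visible blobs in top
h=cv2.cvtColor(T['img'],cv2.COLOR_RGB2HSV)
m=cv2.inRange(h,(100,70,60),(130,255,255));m[:,:275]=0;m[:,400:]=0;m[170:]=0;m[:85]=0
uv=np.argwhere(m)[:,::-1]; print(len(uv),uv.min(0),uv.max(0))
E
```

```text
xyz cm [-0.41  0.49 -0.52] twist [-0.8 -0.4  0.2]
t 4.65 grasp in mouth mm [ -7.3   5.1 114.9] rot err [ 0.8   0.35 -0.21] F mouth [-0.1 -1.3 -0.8] w 0.0276 gf 45.0
217 [318 139] [367 153]
```

View pics/hold.png

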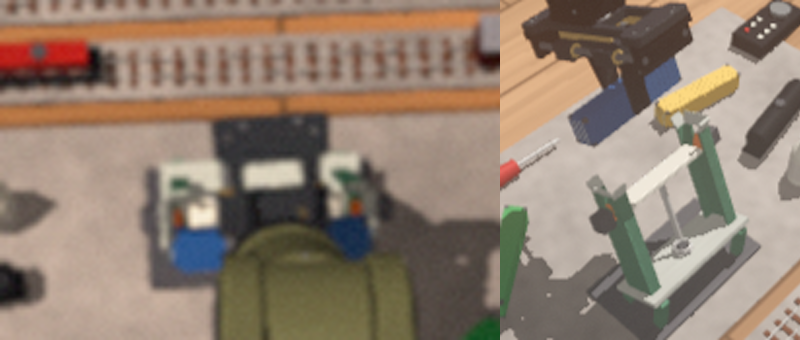

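The picture shows blue held at the right tilt behind and above the mouth. In the top crop its ends are at about (172,250) and (372,235). I'll settle over the mouth, then measure where it sits in the hand.

Call:
servo_tool(
  plan=[
    {"xyz": [-0.4,0.5,-0.5],"twist": [-0.6,0,0],"jaw": 1},
    {"xyz": [-0.4,0.5,-0.5],"twist": [-0.6,0,0],"jaw": 1},
    {"xyz": [-0.4,0.5,-0.5],"twist": [-0.6,0,0],"jaw": 1},
    {"xyz": [-0.4,0.5,-0.5],"twist": [-0.6,0,0],"jaw": 1},
  ],
)

```text
time_s: 5.08
tool_pos: [0.5019, 0.0202, 0.4001]
tool_rot: [155.2, -0.4, 91.9]
force: [0.9, 0.9, -0.8]
grip_width: 0.028
grasp_force: 45.0
```

```bash
cat > hold.py <<'E'
from go import *
import sys
def pl(c,uv,zm): # ray to plane z_mouth=zm, in mouth frame mm
    d=ray(c,uv); p=c['C']+d*(((M+z*zm)-c['C'])@z)/(d@z); return RM.T@(p-M)*1000
def hold(nm,top=.0105):
    inmouth()
    c,Rc=cur(); g=RM.T@(c+Rc.apply([0,0,.164])-M)
    T=cam('top'); h=cv2.cvtColor(T['img'],cv2.COLOR_RGB2HSV)
    m=cv2.inRange(h,(100,70,60),(130,255,255)) if nm=='blue' else cv2.inRange(h,(168,110,60),(180,255,255))|cv2.inRange(h,(0,130,60),(7,255,255))
    m[:,:300]=0;m[:,385:]=0;m[175:]=0;m[:120]=0
    m=cv2.morphologyEx(m,cv2.MORPH_OPEN,np.ones((3,3)))
    Q=np.array([pl(T,p[::-1],g[2]+top) for p in np.argwhere(m)])
    for s,side in((1,Q[Q[:,1]>40]),(-1,Q[Q[:,1]<0])):
        col=side[:,1]*s; print('end',s,'y extreme',s*np.percentile(col,95),'max',s*col.max(),'x range',np.percentile(side[:,0],[3,97]).round(1),len(side))
    print('container grasp offset y ~',(Q[:,1].max()+Q[:,1].min())/2-g[1]*1000,'len',np.ptp(Q[:,1]))
if __name__=='__main__': hold(sys.argv[1]); mag(.12)
E
python3 hold.py blue
```

```text
t 5.08 grasp in mouth mm [  0.6  -3.8 119.5] rot err [0.2  0.31 0.29] F mouth [ 0.5  0.9 -1.1] w 0.028 gf 45.0
end 1 y extreme 62.60994305497607 max 63.96077521856007 x range [-12.9  14.1] 88
end -1 y extreme -73.47191174356769 max -73.80640327729382 x range [-10.9  14.8] 74
container grasp offset y ~ -1.0902092638918308 len 137.7671784958539
xyz cm [ 0.44 -0.1  -0.06] twist [-0.2 -0.3 -0.3]
```

Call:
servo_tool(
  plan=[
    {"xyz": [0.5,-0.1,0],"twist": [-0.2,-0.3,-0.3],"jaw": 1},
    {"xyz": [0.5,-0.1,0],"twist": [-0.2,-0.3,-0.3],"jaw": 1},
    {"xyz": [0.5,-0.1,1.5],"twist": [-0.2,-0.3,-0.3],"jaw": 1},
    {"xyz": [0.5,-0.1,3],"twist": [-0.2,-0.3,-0.3],"jaw": 1},
    {"xyz": [0.5,-0.1,4],"twist": [-0.2,-0.3,-0.3],"jaw": 1},
    {"xyz": [0.5,-0.1,5],"twist": [-0.2,-0.3,-0.3],"jaw": 1},
    {"xyz": [0.5,-0.1,5],"twist": [-0.2,-0.3,-0.3],"jaw": 1},
  ],
)

```text
time_s: 5.72
tool_pos: [0.5211, 0.0274, 0.3523]
tool_rot: [155.2, -0.0, 92.2]
force: [-0.5, -0.5, -0.2]
grip_width: 0.0275
grasp_force: 45.0
```

```bash
python3 hold.py blue
```

```text
t 5.72 grasp in mouth mm [-1.9  2.1 67.8] rot err [ 0.19  0.1  -0.12] F mouth [-0.6 -0.5  0. ] w 0.0275 gf 45.0
end 1 y extreme 67.52535936837373 max 70.27517558889953 x range [-14.5  12.9] 103
end -1 y extreme -65.57755001848679 max -65.87598015233094 x range [-6.3 13.5] 57
container grasp offset y ~ 0.14224960031951062 len 136.15115574123047
xyz cm [-0.17  0.08 -5.13] twist [-0.1 -0.1  0.1]
```

Call:
servo_tool(
  plan=[
    {"xyz": [-0.1,0.1,0.8],"twist": [0,0,0],"jaw": 1},
    {"xyz": [-0.1,0.1,1.6],"twist": [0,0,0],"jaw": 1},
    {"xyz": [-0.1,0.1,2.4],"twist": [0,0,0],"jaw": 1},
    {"xyz": [-0.1,0.1,3.2],"twist": [0,0,0],"jaw": 1},
    {"xyz": [-0.1,0.1,3.2],"twist": [0,0,0],"jaw": 1},
  ],
)

```text
time_s: 6.18
tool_pos: [0.5359, 0.0273, 0.3244]
tool_rot: [155.1, -0.0, 92.2]
force: [0.0, 0.9, -1.0]
grip_width: 0.0274
grasp_force: 45.0
```

```bash
python3 hold.py blue
```

```text
t 6.18 grasp in mouth mm [-0.1  1.4 36.3] rot err [ 0.09  0.11 -0.13] F mouth [-0.4  0.9 -1. ] w 0.0274 gf 45.0
end 1 y extreme 69.37667019846776 max 70.4055607322926 x range [-12.7  14.7] 97
end -1 y extreme -63.32698178729015 max -63.52042362871497 x range [ 1.3 13.5] 35
container grasp offset y ~ 2.031344914249149 len 133.92598436100758
xyz cm [-0.1  -0.05 -8.32] twist [-0.1 -0.1  0.1]
```

Call:
servo_tool(
  plan=[
    {"xyz": [0,0,0.6],"twist": [0,0,0],"jaw": 1},
    {"xyz": [0,0,1.2],"twist": [0,0,0],"jaw": 1},
    {"xyz": [0,0,1.8],"twist": [0,0,0],"jaw": 1},
    {"xyz": [0,0,2.4],"twist": [0,0,0],"jaw": 1},
    {"xyz": [0,0,3.0],"twist": [0,0,0],"jaw": 1},
    {"xyz": [0,0,3.6],"twist": [0,0,0],"jaw": 1},
    {"xyz": [0,0,3.6],"twist": [0,0,0],"jaw": 1},
  ],
  newtons=60,
)

```text
time_s: 6.82
tool_pos: [0.5515, 0.0276, 0.2925]
tool_rot: [155.0, -0.0, 92.1]
force: [-1.6, 1.2, 0.7]
grip_width: 0.0278
grasp_force: 60.0
```

```bash
python3 -c "
from go import *
inmouth()"
```

```text
t 6.82 grasp in mouth mm [0.9 1.1 0.8] rot err [-0.01  0.07 -0.13] F mouth [-1.1  1.2  1.3] w 0.0278 gf 60.0
```

Call:
servo_tool(
  plan=[
    {"xyz": [0,0,0.6],"twist": [0,0,0],"jaw": 1},
    {"xyz": [0,0,1.2],"twist": [0,0,0],"jaw": 1},
    {"xyz": [0,0,1.8],"twist": [0,0,0],"jaw": 1},
    {"xyz": [0,0,2.3],"twist": [0,0,0],"jaw": 1},
    {"xyz": [0,0,2.3],"twist": [0,0,0],"jaw": 1},
    {"xyz": [0,0,2.3],"twist": [0,0,0],"jaw": 1},
  ],
)

```text
time_s: 7.32
tool_pos: [0.561, 0.0278, 0.2723]
tool_rot: [155.0, 0.0, 92.1]
force: [-2.8, 0.5, 1.0]
grip_width: 0.0278
grasp_force: 60.0
```

```bash
cat > look.py <<'E'
from go import *
import sys
inmouth(); T,S=cam('top'),cam('scene')
a=cv2.resize(T['img'][105:170,295:385],(443,320),interpolation=cv2.INTER_CUBIC)
b=cv2.resize(S['img'][205:335,295:415],(295,320),interpolation=cv2.INTER_CUBIC)
cv2.imwrite(sys.argv[1],np.hstack([a,b])[:,:,::-1])
E
python3 look.py pics/in1.png
```

```text
t 7.32 grasp in mouth mm [  0.9   0.9 -21.5] rot err [-0.01  0.04 -0.12] F mouth [-2.1  0.6  2.1] w 0.0278 gf 60.0
```

View pics/in1.png

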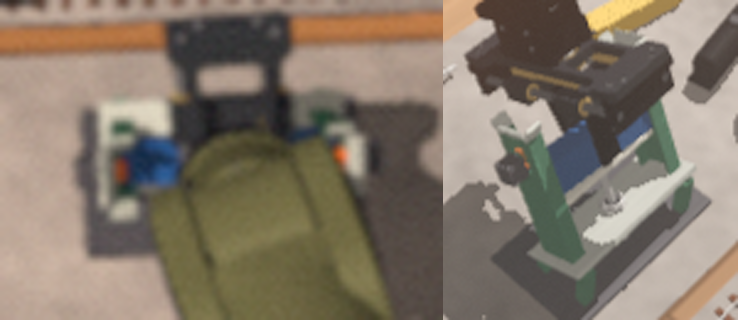

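The view shows blue down between the posts with both orange catches, at (122,170) and (341,155) in the top crop, over its ends. Releasing.

Call:
servo_tool(
  plan=[
    {"xyz": [0,0,0],"twist": [0,0,0],"jaw": 0.6},
    {"xyz": [0,0,0],"twist": [0,0,0],"jaw": 0.5},
    {"xyz": [0,0,0],"twist": [0,0,0],"jaw": 0.3},
    {"xyz": [0,0,0],"twist": [0,0,0],"jaw": 0.3},
    {"xyz": [0,0,0],"twist": [0,0,0],"jaw": 0.3},
    {"xyz": [0,0,0],"twist": [0,0,0],"jaw": 0.3},
  ],
)

```text
time_s: 7.92
tool_pos: [0.5607, 0.0274, 0.2721]
tool_rot: [155.0, 0.0, 92.1]
force: [-0.9, -0.4, 0.5]
grip_width: 0.0576
grasp_force: 0.0
```

Call:
servo_tool(
  plan=[
    {"xyz": [0,0,-2],"twist": [0,0,0],"jaw": 0.3},
    {"xyz": [0,0,-5],"twist": [0,0,0],"jaw": 0.3},
    {"xyz": [0,0,-9],"twist": [0,0,0],"jaw": 0},
    {"xyz": [0,0,-13],"twist": [0,0,0],"jaw": 0},
    {"xyz": [0,-4,-17],"twist": [0,0,0],"jaw": 0},
    {"xyz": [-3,-8,-17],"twist": [6,0,0],"jaw": 0},
    {"xyz": [-7,-11,-17],"twist": [12,0,0],"jaw": 0},
    {"xyz": [-11,-14,-17],"twist": [18,0,0],"jaw": 0},
    {"xyz": [-15,-17,-17],"twist": [25,0,0],"jaw": 0},
  ],
)

```text
time_s: 8.67
tool_pos: [0.3611, -0.0972, 0.3651]
tool_rot: [-179.8, 0.0, 92.2]
force: [0.6, -1.2, -0.9]
grip_width: 0.0864
grasp_force: 0.0
```

```bash
python3 - <<'E'
from meas import *
from go import *
inmouth(); T,S=cam('top'),cam('scene')
a=cv2.resize(T['img'][105:170,295:385],(443,320),interpolation=cv2.INTER_CUBIC)
b=cv2.resize(S['img'][205:335,295:415],(295,320),interpolation=cv2.INTER_CUBIC)
cv2.imwrite('pics/out1.png',np.hstack([a,b])[:,:,::-1])
print(topface(T,'red'))
tabl((.452,-.287),84.7,.12)
E
```

```text
t 8.67 grasp in mouth mm [-214.8 -117.4  164.5] rot err [ 2.522e+01  1.000e-02 -2.300e-01] F mouth [ 0.1 -1.3 -1. ] w 0.0864 gf 0.0Traceback (most recent call last):
  File "<stdin>", line 7, in <module>
  File "meas.py", line 6, in topface
    n,l,s,ce=cv2.connectedComponentsWithStats(m); i=1+np.argmax(s[1:,4])
                                                      ~~~~~~~~~^^^^^^^^^
    return _wrapfunc(a, 'argmax', axis=axis, out=out, **kwds)
    return bound(*args, **kwds)
ValueError: attempt to get argmax of an empty sequence
```

View pics/out1.png

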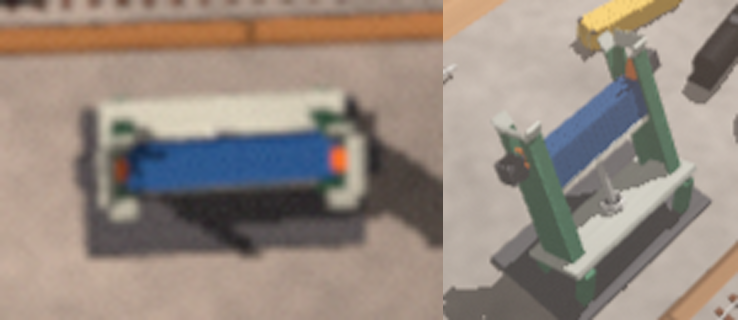

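Blue is held level under both catches, which sit at (122,168) and (339,158) in the top crop. Next is red.

```bash
python3 -c "
from go import *
tabl((.452,-.287),84.7,.12)"
```

```text
xyz cm [-18.89   8.7    7.82] twist [-0.5  0.   7. ]
```

Call:
servo_tool(
  plan=[
    {"xyz": [-4,2,1],"twist": [0,0,2],"jaw": 0},
    {"xyz": [-8,4,2],"twist": [0,0,4],"jaw": 0},
    {"xyz": [-12,6,4],"twist": [0,0,6],"jaw": 0},
    {"xyz": [-15.5,7.5,6],"twist": [0,0,7],"jaw": 0},
    {"xyz": [-18.9,8.7,7.8],"twist": [0,0,7],"jaw": 0},
    {"xyz": [-18.9,8.7,7.8],"twist": [0,0,7],"jaw": 0},
    {"xyz": [-18.9,8.7,7.8],"twist": [0,0,7],"jaw": 0},
    {"xyz": [-18.9,8.7,7.8],"twist": [0,0,7],"jaw": 0},
  ],
)

```text
time_s: 9.43
tool_pos: [0.4566, -0.2822, 0.2864]
tool_rot: [-179.9, -0.1, 85.1]
force: [-0.6, 0.4, 0.9]
grip_width: 0.087
grasp_force: 0.0
```

```bash
python3 -c "
from go import *
tabl((.452,-.287),84.7,.0215)"
```

```text
xyz cm [-0.53 -0.41 10.09] twist [-0.1 -0.1  0.4]
```

Call:
servo_tool(
  plan=[
    {"xyz": [-0.4,-0.3,2],"twist": [0,0,0.3],"jaw": 0},
    {"xyz": [-0.4,-0.3,4],"twist": [0,0,0.3],"jaw": 0},
    {"xyz": [-0.4,-0.3,5],"twist": [0,0,0.3],"jaw": 0},
    {"xyz": [-0.4,-0.3,5],"twist": [0,0,0.3],"jaw": 0},
    {"xyz": [-0.4,-0.3,5],"twist": [0,0,0.3],"jaw": 0},
  ],
)

```text
time_s: 9.85
tool_pos: [0.4535, -0.285, 0.2379]
tool_rot: [180.0, 0.0, 84.9]
force: [0.7, 0.6, 0.3]
grip_width: 0.0868
grasp_force: 0.0
```

```bash
python3 -c "
from go import *
tabl((.452,-.287),84.7,.0215)"
```

```text
xyz cm [-0.21 -0.13  5.24] twist [0.  0.  0.2]
```

Call:
servo_tool(
  plan=[
    {"xyz": [-0.2,-0.1,2],"twist": [0,0,0.2],"jaw": 0},
    {"xyz": [-0.2,-0.1,4],"twist": [0,0,0.2],"jaw": 0},
    {"xyz": [-0.2,-0.1,5],"twist": [0,0,0.2],"jaw": 0},
    {"xyz": [-0.2,-0.1,5.1],"twist": [0,0,0.2],"jaw": 0},
    {"xyz": [-0.2,-0.1,5.1],"twist": [0,0,0.2],"jaw": 0.2},
    {"xyz": [-0.2,-0.1,5.1],"twist": [0,0,0.2],"jaw": 0.4},
    {"xyz": [-0.2,-0.1,5.1],"twist": [0,0,0.2],"jaw": 0.6},
    {"xyz": [-0.2,-0.1,5.1],"twist": [0,0,0.2],"jaw": 1},
    {"xyz": [-0.2,-0.1,5.1],"twist": [0,0,0.2],"jaw": 1},
  ],
  newtons=45,
)

```text
time_s: 10.6
tool_pos: [0.4524, -0.2882, 0.1871]
tool_rot: [179.9, 0.1, 84.6]
force: [0.4, -0.0, 0.1]
grip_width: 0.0614
grasp_force: 0.0
```

Call:
servo_tool(
  plan=[
    {"xyz": [0,0,0],"twist": [0,0,0],"jaw": 1},
    {"xyz": [0,0,0],"twist": [0,0,0],"jaw": 1},
    {"xyz": [0,0,0],"twist": [0,0,0],"jaw": 1},
    {"xyz": [0,0,0],"twist": [0,0,0],"jaw": 1},
    {"xyz": [0,0,0],"twist": [0,0,0],"jaw": 1},
    {"xyz": [0,0,0],"twist": [0,0,0],"jaw": 1},
    {"xyz": [0,0,0],"twist": [0,0,0],"jaw": 1},
    {"xyz": [0,0,0],"twist": [0,0,0],"jaw": 1},
  ],
)

```text
time_s: 11.27
tool_pos: [0.4521, -0.288, 0.1862]
tool_rot: [180.0, 0.0, 84.6]
force: [0.6, -0.1, -0.2]
grip_width: 0.0278
grasp_force: 45.0
```

Gripped; grasp point is 22 mm above its underside. Lift.

Call:
servo_tool(
  plan=[
    {"xyz": [0,0,-4],"twist": [0,0,0],"jaw": 1},
    {"xyz": [0,0,-8],"twist": [0,0,0],"jaw": 1},
    {"xyz": [0,0,-12],"twist": [0,0,0],"jaw": 1},
    {"xyz": [0,0,-16],"twist": [0,0,0],"jaw": 1},
    {"xyz": [0,0,-20],"twist": [0,0,0],"jaw": 1},
    {"xyz": [0,0,-21],"twist": [0,0,0],"jaw": 1},
    {"xyz": [0,0,-21],"twist": [0,0,0],"jaw": 1},
  ],
)

```text
time_s: 11.85
tool_pos: [0.4529, -0.2882, 0.4004]
tool_rot: [179.6, 0.3, 84.6]
force: [0.2, -1.2, -1.4]
grip_width: 0.0277
grasp_force: 45.0
```

```bash
python3 -c "
from go import *
mag(.12); inmouth()"
```

```text
xyz cm [31.62  1.79 -0.1 ] twist [-24.6   1.9  -7.2]
t 11.85 grasp in mouth mm [-121.1 -312.1  159.9] rot err [24.58 -1.89  7.2 ] F mouth [-0.4 -1.2 -1.4] w 0.0277 gf 45.0
```

Call:
servo_tool(
  plan=[
    {"xyz": [4,0.2,-2],"twist": [-5,0.4,-1.5],"jaw": 1},
    {"xyz": [8,0.4,-3],"twist": [-10,0.8,-3],"jaw": 1},
    {"xyz": [12,0.6,-3],"twist": [-15,1.2,-4.5],"jaw": 1},
    {"xyz": [16,0.8,-3],"twist": [-20,1.6,-6],"jaw": 1},
    {"xyz": [20,1,-3],"twist": [-24.6,1.9,-7.2],"jaw": 1},
    {"xyz": [24,1.3,-2],"twist": [-24.6,1.9,-7.2],"jaw": 1},
    {"xyz": [28,1.6,-1],"twist": [-24.6,1.9,-7.2],"jaw": 1},
    {"xyz": [31.6,1.8,-0.1],"twist": [-24.6,1.9,-7.2],"jaw": 1},
    {"xyz": [31.6,1.8,-0.1],"twist": [-24.6,1.9,-7.2],"jaw": 1},
    {"xyz": [31.6,1.8,-0.1],"twist": [-24.6,1.9,-7.2],"jaw": 1},
  ],
)

```text
time_s: 12.68
tool_pos: [0.4986, 0.0274, 0.3941]
tool_rot: [155.6, -0.3, 92.3]
force: [0.6, -0.9, -1.1]
grip_width: 0.0277
grasp_force: 45.0
```

Call:
servo_tool(
  plan=[
    {"xyz": [0,0,0],"twist": [0,0,0],"jaw": 1},
    {"xyz": [0,0,0],"twist": [0,0,0],"jaw": 1},
    {"xyz": [0,0,0],"twist": [0,0,0],"jaw": 1},
    {"xyz": [0,0,0],"twist": [0,0,0],"jaw": 1},
  ],
)

```text
time_s: 13.02
tool_pos: [0.4996, 0.0237, 0.3969]
tool_rot: [155.4, -0.3, 91.9]
force: [0.4, -0.4, -0.5]
grip_width: 0.0279
grasp_force: 45.0
```

```bash
python3 hold.py red
```

```text
t 13.02 grasp in mouth mm [ -3.2  -0.6 117.5] rot err [0.35 0.22 0.25] F mouth [ 0.1 -0.4 -0.6] w 0.0279 gf 45.0
end 1 y extreme 67.00741693695281 max 69.59259482548885 x range [-17.1  13.9] 119
end -1 y extreme -68.07039732762692 max -68.45942657788157 x range [-15.4  13.5] 82
container grasp offset y ~ 1.119150367545076 len 138.05202140337042
xyz cm [ 0.1   0.21 -0.25] twist [-0.3 -0.2 -0.2]
```

Call:
servo_tool(
  plan=[
    {"xyz": [0,0.3,0],"twist": [-0.3,-0.2,-0.2],"jaw": 1},
    {"xyz": [0,0.3,1.5],"twist": [-0.3,-0.2,-0.2],"jaw": 1},
    {"xyz": [0,0.3,3],"twist": [-0.3,-0.2,-0.2],"jaw": 1},
    {"xyz": [0,0.3,4],"twist": [-0.3,-0.2,-0.2],"jaw": 1},
    {"xyz": [0,0.3,4.8],"twist": [-0.3,-0.2,-0.2],"jaw": 1},
    {"xyz": [0,0.3,4.8],"twist": [-0.3,-0.2,-0.2],"jaw": 1},
    {"xyz": [0,0.3,4.8],"twist": [-0.3,-0.2,-0.2],"jaw": 1},
  ],
  newtons=60,
)

```text
time_s: 13.65
tool_pos: [0.5224, 0.026, 0.3544]
tool_rot: [155.1, -0.0, 92.1]
force: [-0.2, 0.6, -0.3]
grip_width: 0.0274
grasp_force: 60.0
```

```bash
python3 hold.py red
```

```text
t 13.65 grasp in mouth mm [ 0.4  0.6 69.3] rot err [ 0.08  0.09 -0.08] F mouth [-0.3  0.6 -0.2] w 0.0274 gf 60.0
end 1 y extreme 69.10272666394616 max 70.24937118417796 x range [-13.8  16. ] 111
end -1 y extreme -65.39891848316135 max -65.71826831192695 x range [-6.  17.2] 61
container grasp offset y ~ 1.6846880736338359 len 135.9676394961049
xyz cm [-0.03 -0.09 -5.02] twist [-0.  -0.1  0.1]
```

Call:
servo_tool(
  plan=[
    {"xyz": [0,0,0.8],"twist": [0,0,0],"jaw": 1},
    {"xyz": [0,0,1.6],"twist": [0,0,0],"jaw": 1},
    {"xyz": [0,0,2.4],"twist": [0,0,0],"jaw": 1},
    {"xyz": [0,0,3.2],"twist": [0,0,0],"jaw": 1},
    {"xyz": [0,0,3.8],"twist": [0,0,0],"jaw": 1},
    {"xyz": [0,0,4.4],"twist": [0,0,0],"jaw": 1},
    {"xyz": [0,0,5.0],"twist": [0,0,0],"jaw": 1},
    {"xyz": [0,0,5.0],"twist": [0,0,0],"jaw": 1},
  ],
)

```text
time_s: 14.37
tool_pos: [0.5437, 0.0269, 0.3084]
tool_rot: [155.1, -0.0, 92.1]
force: [-1.6, 0.0, 0.5]
grip_width: 0.0275
grasp_force: 60.0
```

```bash
python3 hold.py red
```

```text
t 14.37 grasp in mouth mm [ 0.3  0.8 18.6] rot err [ 0.07  0.1  -0.1 ] F mouth [-1.2  0.1  1.2] w 0.0275 gf 60.0
end 1 y extreme 69.67995075758223 max 70.71447593302813 x range [-12.5  15.3] 96
end -1 y extreme -59.1252432053775 max -59.25737749885769 x range [ 4.7 14.5] 23
container grasp offset y ~ 4.943217652668042 len 129.97185343188582
xyz cm [ -0.03  -0.06 -10.11] twist [-0.1 -0.1  0.1]
```

Everything tracks with low forces, so press home.

Call:
servo_tool(
  plan=[
    {"xyz": [0,0,0.6],"twist": [0,0,0],"jaw": 1},
    {"xyz": [0,0,1.2],"twist": [0,0,0],"jaw": 1},
    {"xyz": [0,0,1.8],"twist": [0,0,0],"jaw": 1},
    {"xyz": [0,0,2.4],"twist": [0,0,0],"jaw": 1},
    {"xyz": [0,0,3.0],"twist": [0,0,0],"jaw": 1},
    {"xyz": [0,0,3.6],"twist": [0,0,0],"jaw": 1},
    {"xyz": [0,0,4.1],"twist": [0,0,0],"jaw": 1},
    {"xyz": [0,0,4.1],"twist": [0,0,0],"jaw": 1},
    {"xyz": [0,0,4.1],"twist": [0,0,0],"jaw": 1},
  ],
)

```text
time_s: 15.17
tool_pos: [0.5607, 0.0274, 0.2722]
tool_rot: [155.1, -0.0, 92.1]
force: [-3.7, -0.3, 2.6]
grip_width: 0.0274
grasp_force: 60.0
```

```bash
python3 look.py pics/in2.png
```

```text
t 15.17 grasp in mouth mm [  0.4   0.5 -21.5] rot err [ 0.06  0.05 -0.09] F mouth [-2.2 -0.2  4. ] w 0.0274 gf 60.0
```

View pics/in2.png

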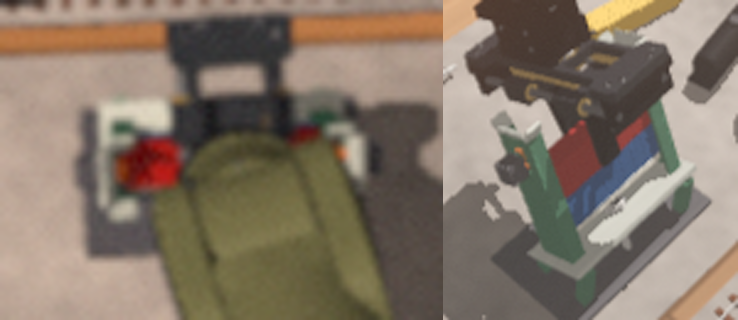

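The top crop shows red in the mouth. The +y catch near (120,165) isn't clearly back over it, and in the scene crop red rides a little higher than blue did. I'll press 8 mm further.

Call:
servo_tool(
  plan=[
    {"xyz": [0,0,0.3],"twist": [0,0,0],"jaw": 1},
    {"xyz": [0,0,0.6],"twist": [0,0,0],"jaw": 1},
    {"xyz": [0,0,0.8],"twist": [0,0,0],"jaw": 1},
    {"xyz": [0,0,0.8],"twist": [0,0,0],"jaw": 1},
    {"xyz": [0,0,0.8],"twist": [0,0,0],"jaw": 1},
  ],
)

```text
time_s: 15.68
tool_pos: [0.564, 0.0274, 0.2651]
tool_rot: [155.0, -0.0, 92.1]
force: [-4.3, -0.5, 3.5]
grip_width: 0.0274
grasp_force: 60.0
```

```bash
python3 look.py pics/in3.png
```

```text
t 15.68 grasp in mouth mm [  0.5   0.4 -29.3] rot err [ 0.03  0.04 -0.07] F mouth [-2.5 -0.4  5. ] w 0.0274 gf 60.0
```

View pics/in3.png

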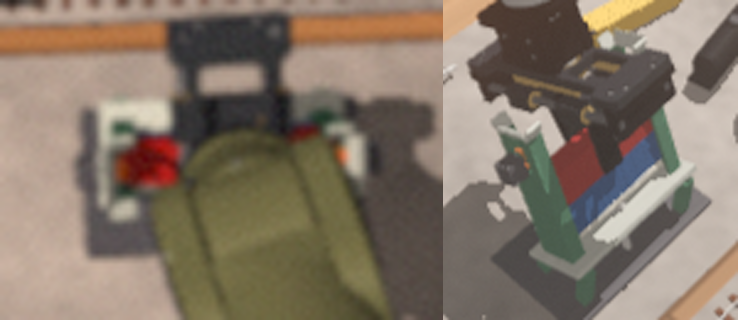

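Call:
servo_tool(
  plan=[
    {"xyz": [0,0,-0.4],"twist": [0,0,0],"jaw": 1},
    {"xyz": [0,0,-0.8],"twist": [0,0,0],"jaw": 1},
    {"xyz": [0,0,-1.2],"twist": [0,0,0],"jaw": 1},
    {"xyz": [0,0,-1.2],"twist": [0,0,0],"jaw": 1},
    {"xyz": [0,0,-1.2],"twist": [0,0,0],"jaw": 1},
  ],
)

```text
time_s: 16.2
tool_pos: [0.5588, 0.0275, 0.2764]
tool_rot: [155.0, -0.0, 92.1]
force: [-5.0, -1.5, 4.8]
grip_width: 0.0275
grasp_force: 60.0
```

Call:
servo_tool(
  plan=[
    {"xyz": [0,0,0],"twist": [0,0,0],"jaw": 0.6},
    {"xyz": [0,0,0],"twist": [0,0,0],"jaw": 0.5},
    {"xyz": [0,0,0],"twist": [0,0,0],"jaw": 0.3},
    {"xyz": [0,0,0],"twist": [0,0,0],"jaw": 0.3},
    {"xyz": [0,0,0],"twist": [0,0,0],"jaw": 0.3},
    {"xyz": [0,0,0],"twist": [0,0,0],"jaw": 0.3},
  ],
)

```text
time_s: 16.7
tool_pos: [0.559, 0.0275, 0.2757]
tool_rot: [155.0, -0.0, 92.1]
force: [-0.6, -0.7, 0.5]
grip_width: 0.0574
grasp_force: 0.0
```

Call:
servo_tool(
  plan=[
    {"xyz": [0,0,-2],"twist": [0,0,0],"jaw": 0.3},
    {"xyz": [0,0,-5],"twist": [0,0,0],"jaw": 0.3},
    {"xyz": [0,0,-9],"twist": [0,0,0],"jaw": 0},
    {"xyz": [0,0,-13],"twist": [0,0,0],"jaw": 0},
    {"xyz": [0,-4,-17],"twist": [0,0,0],"jaw": 0},
    {"xyz": [-3,-8,-17],"twist": [6,0,0],"jaw": 0},
    {"xyz": [-7,-11,-17],"twist": [12,0,0],"jaw": 0},
    {"xyz": [-11,-14,-17],"twist": [18,0,0],"jaw": 0},
    {"xyz": [-15,-17,-17],"twist": [25,0,0],"jaw": 0},
    {"xyz": [-15,-17,-17],"twist": [25,0,0],"jaw": 0},
  ],
)

```text
time_s: 17.53
tool_pos: [0.3386, -0.1317, 0.3578]
tool_rot: [-179.7, -0.1, 92.3]
force: [1.8, -0.5, -0.3]
grip_width: 0.0864
grasp_force: 0.0
```

```bash
python3 look.py pics/out2.png
```

```text
t 17.53 grasp in mouth mm [-239.7 -150.6  168. ] rot err [25.34  0.12 -0.23] F mouth [ 1.5 -0.6 -1.1] w 0.0864 gf 0.0
```

View pics/out2.png

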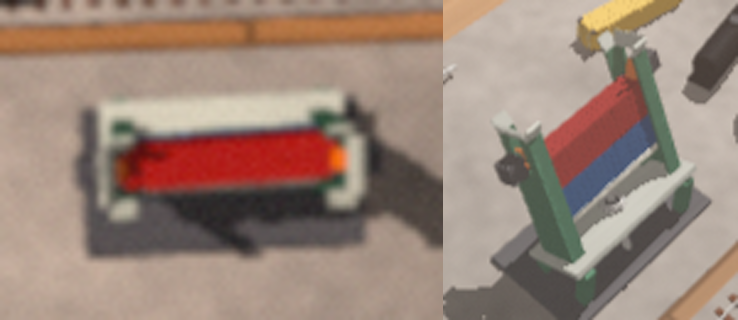

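Red sits on blue with the -y catch clearly over it, at (339,158). The +y end near (122,168) is shadowed, so I'll check its height numerically from colour transitions.

```bash
python3 - <<'E'
from go import *
S=cam('scene'); h=cv2.cvtColor(S['img'],cv2.COLOR_RGB2HSV).astype(np.float32); im=S['img'].astype(np.float32)
def samp(p): return np.array([cv2.getRectSubPix(np.ascontiguousarray(im[:,:,k]),(1,1),tuple(map(float,p)))[0,0] for k in range(3)])
zs=np.arange(12,-82,-1.0)
for yy in(-35,-25,-10,10,30,45,55):
    V=np.array([samp(proj(S,M+RM@np.array([14,yy,q])/1000)) for q in zs])
    rb=V[:,0]-V[:,2]; st=''.join('R' if a>35 and v[0]>1.6*v[1] else 'B' if a<-25 else '.' for a,v in zip(rb,V))
    print(yy,st, 'R',zs[[i for i,c in enumerate(st) if c=='R'][0]] if 'R' in st else None,'B',[zs[i] for i,c in enumerate(st) if c=='B'][::max(1,st.count('B')-1)])
a,b=cv2.imread('pics/out1.png'),cv2.imread('pics/out2.png')
for n,(u,v) in(('+y',(122,168)),('-y',(339,158))):
    for i in(a,b): print(n,[tuple(map(int,i[v+d,u+e,::-1])) for d in(-8,0,8) for e in(-6,0,6)])
E
```

```text
-35 RRRRRRRRRRRRRRRRRRRRRRRRRRRRRRRRRRRRRRRRRRRR..BBBBBBBBBBBBBBBBBBBBBBBBBBBBBB.................. R 12.0 B [np.float64(-34.0), np.float64(-63.0)]
-25 RRRRRRRRRRRRRRRRRRRRRRRRRRRRRRRRRRRRRRRRRRRR...BBBBBBBBBBBBBBBBBBBBBBBBBBBBB.................. R 12.0 B [np.float64(-35.0), np.float64(-63.0)]
-10 RRRRRRRRRRRRRRRRRRRRRRRRRRRRRRRRRRRRRRRRRRRR..BBBBBBBBBBBBBBBBBBBBBBBBBBBBB................... R 12.0 B [np.float64(-34.0), np.float64(-62.0)]
10 RRRRRRRRRRRRRRRRRRRRRRRRRRRRRRRRRRRRRRRRRRRR...BBBBBBBBBBBBBBBBBBBBBBBBBBBB................... R 12.0 B [np.float64(-35.0), np.float64(-62.0)]
30 RRRRRRRRRRRRRRRRRRRRRRRRRRRRRRRRRRRRRRRRRRRR....BBBBBBBBBBBBBBBBBBBBBBBBBBB................... R 12.0 B [np.float64(-36.0), np.float64(-62.0)]
45 RRRRRRRRRRRRRRRRRRRRRRRRRRRRRRRRRRRRRRRRRRRR...BBBBBBBBBBBBBBBBBBBBBBBBBBBB................... R 12.0 B [np.float64(-35.0), np.float64(-62.0)]
55 .RRRRRRRRRRRRRRRRRRRRRRRRRRRRRRRRRRRRRRRRRRR.................................................. R 11.0 B []
+y [(93, 68, 53), (92, 56, 46), (56, 49, 66), (117, 73, 54), (118, 55, 30), (75, 49, 56), (109, 71, 52), (111, 57, 44), (73, 58, 80)]
+y [(99, 64, 48), (107, 42, 25), (96, 26, 16), (116, 72, 52), (124, 57, 24), (104, 33, 15), (112, 69, 53), (126, 51, 24), (124, 33, 16)]
-y [(173, 94, 92), (208, 104, 66), (204, 141, 108), (218, 103, 85), (249, 114, 37), (235, 144, 100), (184, 97, 96), (224, 104, 53), (221, 139, 103)]
-y [(209, 79, 17), (214, 105, 47), (205, 143, 111), (232, 94, 13), (244, 114, 29), (233, 144, 102), (214, 84, 31), (223, 104, 38), (220, 141, 105)]
```

The red/blue boundary lies at -33 mm along the whole length, and both catches look the same as they did over blue. Handing in.

```bash
python3 -c "
from cell import env
print(env.sign_off())"
```

```text
the job is handed in; nothing more can be done
None
```

I pressed blue and then red home under both catches, and the last camera check showed red level on top of blue at the right depth; I handed the job in at about 17.5 s, and no verdict was returned.

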